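Shut and bolt the sandal maker's findings chest

TASK

Press the open lid of the small wooden chest down, then push the sliding bolt on its front all the way across, through the lid's loop and into the brass keeper, until you feel it bottom on the rubber buffer inside and it stays pressed there; do not ram it. Let go when it is home and leave the other things on the bench as they are.

Things in the scene. Friction and masses are not known exactly. Their poses are not given: they have to be found in the camera images.
- chest: Fixed wooden chest, 160 (x) by 260 (y) by 90 mm tall, plus a 10 mm lid with a red panel. Origin: centre of its underside. On its front (-x, towards the robot) a ledge 42 mm deep, 56 mm high, carries the bolt, two guide blocks (tops 90 mm above the table) and the keeper. Turned up to 0.3 rad; directions below are the chest's own.
- lid (a joint): Lid angle, rad: 0 flush shut, positive with the front edge raised. Hinge axis along y at x = +82 mm, z = 90 mm of the chest; the lid reaches 167 mm from it to the front. The stiff hinge stays where left. A sprung seal leaves the lid 3 to 4 mm proud (about 0.025 rad) when let go; pressing it flush takes about 11 N at the front. The bolt, once through the loop, draws it flush.
- lid_front (a point): Middle of the front edge of the lid's upper face. A 6 mm steel wire loop hangs from the front edge, 46 mm to the +y side of the middle; the bolt passes through it.
- bolt: Steel sliding bolt, 14 mm thick, along y, its axis 78 mm above the table. Origin: on its axis below the knob. Slides only along y, starting drawn back; push it to +y (75 mm at most). About 3 N of friction; up to about 10 N while its bevelled tip rides on the lid's loop and draws the lid down; then 6 to 7.5 N until the tip meets the buffer.
- bolt_tip (a point): The bolt's bevelled tip, 108 mm to +y of the bolt's origin; 20 to 28 mm short of the keeper's mouth at the start. It enters the lid's loop 12 mm short of the mouth, its bevel begins to bear on the loop about at the mouth, and has drawn the lid fully down when about 12 mm inside the mouth.
- knob (a point): Centre of the bolt's white upright knob, diameter 18 mm, 37 mm tall, by which the bolt is pushed; 36 mm above the bolt's axis, so the knob's top is 132 mm above the table. The guide block nearest to it on the -y side is 26 mm away at the start, its top 42 mm below the knob's top.
- keeper: Brass socket 30 mm wide and high, 64 mm long, in line with the bolt. Origin: centre of its mouth, +y into it. Inside, unseen, a rubber buffer 18 to 34 mm behind the mouth: the depth differs each time, it must be felt. It yields 1 mm per 5 N. Home: the tip pressed on it with 4 to 15 N (11 to 20 N at the knob); friction then keeps it pressed. Over 25 N on it damages it.
- sandal_a: Finished sandal, 240 mm long, with red straps, lying left of the chest (bystander). Origin on the bench under its middle.
- sandal_b: Finished sandal, 240 mm long, with dark straps, lying right of the chest (bystander). Origin on the bench under its middle.
- glue_jar: Closed jar with yellow label and red cap, 68 mm across, 95 mm tall (bystander). Origin: centre of its underside.
- dye_bottle: Brown closed bottle, 48 mm across, 110 mm tall (bystander). Origin: centre of its underside.
- rivet_cup: Steel cup, 70 mm across, 50 mm tall (bystander). Origin: centre of its underside.
- hammer: Hammer lying on the bench (bystander).
- awl: Awl lying on the bench (bystander).

How it is judged:
On the way, in this order (a step that is already met when the one before it is completed fails the run):
1. the lid is pressed down onto its seal, with the bolt still drawn back (value of joint lid below 0.035 rad and y of bolt in the frame of keeper below -0.12 m), for 0.2 s.
2. the bolt's tip bears on the buffer in the keeper with more than 3 N (contact force between bolt and keeper above 3 N), for 0.2 s.
At the end, for the whole second after the job is handed in: The lid is drawn shut (under 0.012 rad, 2 mm at its front edge), the bolt's tip is more than 16.5 mm inside the keeper and still bears on the buffer (more than 0.8 N), and the bolt is at rest (value of joint lid below 0.012 rad and y of bolt in the frame of keeper above -0.0915 m and contact force between bolt and keeper above 0.8 N and linear speed of bolt below 0.01 m/s); the robot touches nothing.
It fails at once if the bolt is rammed into the buffer with more than 25 N (contact force between bolt and keeper above 25 N).
It fails at once if a bystander (sandal, jar, bottle, cup, hammer, awl) is shifted by more than 30 mm (distance of any of sandal_a, sandal_b, glue_jar, dye_bottle, rivet_cup, hammer, awl from where it was at the start of the episode above 0.03 m).
It also fails if it takes over 64 s, if anything falls off the work surface, if the arm or the gripper's body presses on something with over 40 N, if the wrist force passes 120 N, or if a joint passes its speed limit or range.

ROBOT

A 7-joint arm with a two-finger parallel gripper is mounted at the origin on the work surface. World frame = base frame: x ahead of the robot, y to its left, z up, the work surface at z = 0. Lengths are in m, angles in rad, forces in N, time in s.
With the tool pointing down it reaches from about 0.375 to 0.925 m from the base axis. Payload 3.1 kg.
Tool frame: the origin (TCP) lies midway between the tips of the shut fingers; the grasp point (between the pads) lies 19 mm behind it; z points along the fingers, y is the line along which they close (so a half turn about z gives the same grasp; the last joint's range is limited). The gripper opens to 85 mm and grips with 20 to 120 N. Pads are 22 mm wide; open, the fingers measure 114 mm over their backs; the gripper's body (76 mm by 85 mm) begins 54 mm behind the grasp point. The pads swing forward as they close: fully open they stand 13 mm farther back than shut.
Start: joints at [1.19, 0.383, 0.044, 1.598, -0.018, 1.161, -0.05], TCP at [0.181, -0.624, 0.231] pointing down, gripper open.
Joint ranges: [-2.61, 2.61], [-0.41, 2.15], [-1.48, 1.57], [0, 2.5], [-1.57, 4.71], [0.05, 1.97], [-2.85, 2.85]. Speed limits (rad/s): [2.79, 2.79, 3.14, 3.14, 3.14, 3.14, 3.14].

INTERFACE

Orientations are given as a rotation vector (axis times angle).
In Python, from rig import * gives the robot as it stands.
- The arm moves only by the tool move_arm, never from a script. Its argument "series" is a list of rows, each a list of 3 entries, a list of its own where there are three numbers: the turn, a rotation vector about the tool's x, y, z in units of 5 degrees (1.0 is 5 degrees), then the shift along the tool's x, y, z in units of 30 mm (1.0 is 30 mm), then the opening in per cent of the stroke, from 0 (shut) to 100 (fully open). A call has 1 to 12 rows; each row is the pose to reach, as a shift and turn from the pose commanded when the call began, along the tool's axes at that moment; what a row does not reach only later rows make up. A row lasts 1/12 s, in which the tool goes at most 41.7 mm and 7.16 degrees, less where a joint would pass 70% of its speed; a pose out of reach is approached as far as the arm can. A call with a gripper value outside its range is refused whole. The fingers move at their own pace and stop on an object; "force" is the grip in N (left out, the last holds). Time passes only in rows, so rows that repeat a pose let the fingers close. It gives the time, the measured TCP pose, the force and the opening at its end, in the units of the state.
- state(): the state, without advancing time (a new reading comes with each control period).
- get_image(name): name is "side" or "top"; returns (picture, depth): 420x560x3 uint8, red, green, blue; 420x560 float32, m along the optical axis (not along the pixel's ray), 0 where there is no reading.
- camera_model(name): a dict with "K" (3x3 intrinsics, pixels), "world_to_cam" (4x4, takes a point from world to camera coordinates). Camera axes: x right, y down, z forward; pixel columns grow to the right and rows downward; lengths in m; the calibration is good to about 2 mm. A picture is of the moment at which its call begins. camera_model takes no time and is no camera call.
- hand_in(): hands the job in, once; it reports no verdict.
Trained networks look in the newest picture that a camera, given by its name, has taken for a name from the list of things; names that differ only in an ending like _2 or _b are one class to them, and where a whole thing is asked for, a point or a joint stands for the part that bears it (a point fixed in the world has none). Each returns a list of dicts, best first, with "p" (0 to 1); they miss things now and then, are a little off and sometimes report something else, mostly with a low value. They report only what shows in the picture. A call takes as long as a camera call.
- regions_of(camera, query): "pixels" (420x560 bool, what is visible of it) and "bbox" ([left, top, right, bottom] in pixels, round what is visible of it).
The state is a dict: "t": time; "joints": joint angles; "qd": joint speeds; "joint_torque": joint torques, N m; "ee_pos": TCP position; "tcp_rot": TCP orientation; "ft_force": force on the tool from outside, world axes, zero at the start; "moment": the same for the moment, N m; "width": finger opening in m.
Only numpy, scipy, OpenCV 4.12 (cv2) and the standard library are available. Lean on these libraries where they do the work, as an engineer would, in place of code of your own. Each camera call takes 0.05 s, during which the arm holds its last target. There are 200 camera calls.

## Working session

There is one attempt and no reset: what is moved stays moved. The work goes in short steps, Python scripts to look and compute and a tool call to move; the robot and the scene stay as the last step left them, time stands still between calls to the robot, and variables do not carry over. Pictures are saved under pics/ and viewed, on a budget of 10 in all, crops included, one or two more only if the job needs it, and the job is handed in when it is done.

Besides the shell and the picture viewer there is one more tool, called as a command line: name --argument value ..., lists and objects as JSON in quotes. move_arm: Moves the arm, as the interface text tells. Its arguments: {"type":"object","properties":{"series":{"type":"array","items":{"type":"array"}},"force":{"type":"number"}},"required":["series"]}

```bash
mkdir -p pics; ls; cat > h.py <<'E'
from rig import *
import numpy as np, cv2
from scipy.spatial.transform import Rotation as R
def cloud(n):
    im,d=get_image(n); c=camera_model(n); K=c["K"]; T=np.linalg.inv(c["world_to_cam"])
    v,u=np.mgrid[:d.shape[0],:d.shape[1]]
    P=np.stack([(u-K[0][2])/K[0][0]*d,(v-K[1][2])/K[1][1]*d,d,np.ones_like(d)],-1)@np.array(T).T
    P=P[...,:3]; P[d==0]=np.nan
    return im,P
E
python3 - <<'E'
from h import *
s=state();print(s)
ims=[]
for n in ["side","top"]:
    im,P=cloud(n); ims.append(im)
    np.save(n,P)
    for q in ["knob","bolt","keeper","lid","chest"]:
        for r in regions_of(n,q)[:2]:
            m=r["pixels"]; p=P[m]
            print(n,q,round(r["p"],2),r["bbox"],np.nanmedian(p,0).round(3),np.nanpercentile(p,3,axis=0).round(3),np.nanpercentile(p,97,axis=0).round(3))
    cv2.imwrite(f"pics/{n}0.png",im[...,::-1])
E
```

```text
pics
{'t': 0.0, 'joints': array([ 1.19019946,  0.38384414,  0.04383509,  1.59957744, -0.01790301,
        1.16118717, -0.04986599]), 'qd': array([ 0.00015444,  0.00062541,  0.00124697, -0.00062713, -0.00038942,
        0.0003126 ,  0.00070231]), 'joint_torque': array([-6.19292564e-05, -4.33453846e+01,  1.02450147e+00, -2.49508327e+01,
        1.04928008e-02,  1.14239045e-02, -5.54485140e-06]), 'ee_pos': array([ 0.18110985, -0.6232798 ,  0.22987966]), 'tcp_rot': array([-3.10766594e+00, -4.42547926e-01,  7.95457269e-04]), 'ft_force': array([ 0.3380589 , -0.94063354,  0.89649182]), 'moment': array([ 0.02751357, -0.04539905, -0.04110775]), 'width': 0.08538777958075745}
side knob 0.43 [296.6, 179.2, 313.6, 202.6] [ 0.465 -0.096  0.085] [ 0.457 -0.132  0.058] [ 0.486 -0.034  0.131]
side bolt 0.62 [291.3, 174.2, 308.5, 203.8] [ 0.464 -0.098  0.087] [ 0.457 -0.14   0.074] [ 0.482 -0.039  0.132]
side keeper 0.57 [275.1, 207.1, 291.0, 232.5] [0.477 0.067 0.088] [0.465 0.027 0.061] [0.497 0.089 0.095]
side lid 0.9 [220.9, 159.0, 302.6, 209.4] [ 0.571 -0.016  0.144] [ 0.494 -0.166  0.1  ] [0.659
[... 306 characters left out ...]
 -0.128  0.076] [ 0.475 -0.026  0.133]
top bolt 0.42 [420.8, 153.1, 449.1, 176.3] [ 0.634 -0.37   0.072] [ 0.617 -0.394  0.007] [ 0.658 -0.357  0.111]
top keeper 0.65 [246.4, 218.1, 270.2, 237.5] [0.477 0.054 0.092] [0.461 0.026 0.06 ] [0.493 0.083 0.095]
top keeper 0.27 [418.9, 152.4, 451.5, 176.1] [ 0.634 -0.37   0.072] [ 0.617 -0.391  0.012] [ 0.658 -0.357  0.111]
top lid 0.65 [237.0, 146.3, 361.4, 231.6] [ 0.572 -0.048  0.141] [ 0.502 -0.171  0.101] [0.652 0.076 0.172]
top chest 0.81 [240.3, 149.3, 361.5, 248.6] [ 0.543 -0.044  0.127] [ 0.453 -0.167  0.008] [0.649 0.08  0.172]
top chest 0.62 [288.6, 227.5, 338.1, 239.7] [ 0.465 -0.083  0.084] [ 0.454 -0.133  0.079] [ 0.474 -0.025  0.133]
```

```bash
python3 - <<'E'
import cv2,numpy as np
a=cv2.imread("pics/side0.png");b=cv2.imread("pics/top0.png")
c=np.vstack([a,b]) ; cv2.imwrite("pics/both.png",cv2.resize(np.hstack([a[100:320,140:420],b[110:330,180:460]]),(800,314)))
P=np.load("top.npy");z=P[...,2]
# chest box
def box(m): 
    p=P[m][:,:2].astype(np.float32);print(len(p),cv2.minAreaRect(p))
sub=np.zeros_like(z,bool);sub[140:255,230:370]=1
# knob top
k=sub&(z>.118)&(P[...,0]<.485)&(P[...,1]<-.04);print("knob",k.sum(),np.nanmean(P[k],0),np.nanmin(P[k],0),np.nanmax(P[k],0))
S=np.load("side.npy");zs=S[...,2];k=(zs>.105)&(S[...,0]<.478)&(S[...,0]>.43)&(abs(S[...,1]+.1)<.07);print("knob side",k.sum(),np.nanmean(S[k],0),np.nanmin(S[k],0),np.nanmax(S[k],0))
# lid plane
l=sub&(z>.1)&(P[...,0]>.51)&(P[...,0]<.66)
q=P[l];A=np.c_[q[:,:2],np.ones(len(q))];w,*_=np.linalg.lstsq(A,q[:,2],rcond=None);r=q[:,2]-A@w
ok=abs(r)<.006;w,*_=np.linalg.lstsq(A[ok],q[ok,2],rcond=None);print("lid plane",w,np.arctan(np.hypot(*w[:2])),"yaw",np.arctan2(-w[1],-w[0]))
box(l)
# sections of bolt line
for f in ["top","side"]:
    Q=np.load(f+".npy")
    m=(Q[...,2]>.06)&(Q[...,2]<.1)&(Q[...,0]<.5)&(Q[...,0]>.4)&(abs(Q[...,1]+.03)<.2)
    q=Q[m];
    for y in np.arange(-.2,.13,.02):
        s=q[abs(q[:,1]-y)<.01]
        if len(s):print(f,y.round(2),len(s),np.median(s,0).round(3),s.min(0).round(3),s.max(0).round(3))
E
```

```text
knob 53 [ 0.46167811 -0.1033831   0.13061217] [ 0.45411592 -0.11139474  0.11803652] [ 0.46998936 -0.09532746  0.13416323]
knob side 49 [ 0.46358523 -0.09999658  0.12094928] [ 0.45682876 -0.11220615  0.10500202] [ 0.47296834 -0.09238924  0.1341041 ]
lid plane [-0.49681906  0.05701834  0.4280166 ] 0.46371181779062265 yaw -0.1142668791878847
6521 ((0.5782798528671265, -0.04689402878284454), (0.26475080847740173, 0.15151387453079224), 83.5571060180664)
top -0.16 84 [ 0.478 -0.157  0.089] [ 0.439 -0.166  0.06 ] [ 0.497 -0.15   0.094]
top -0.14 134 [ 0.462 -0.14   0.088] [ 0.439 -0.149  0.06 ] [ 0.486 -0.13   0.093]
top -0.12 83 [ 0.465 -0.122  0.084] [ 0.441 -0.129  0.06 ] [ 0.488 -0.111  0.092]
top -0.1 77 [ 0.48  -0.097  0.084] [ 0.441 -0.11   0.06 ] [ 0.491 -0.09   0.094]
top -0.08 105 [ 0.47  -0.079  0.083] [ 0.446 -0.09   0.06 ] [ 0.5   -0.071  0.096]
top -0.06 105 [ 0.472 -0.06   0.084] [ 0.446 -0.07   0.06 ] [ 0.496 -0.05   0.097]
top -0.04 100 [ 0.473 -0.041  0.084] [ 0.451 -0.05   0.06 ] [ 0.498 -0.031  0.096]
top -0.02 112 [ 0.477 -0.019  0.088] [ 0.451 -0.029  0.06 ] [ 0.498 -0
[... 784 characters left out ...]
  0.093]
side -0.06 62 [ 0.489 -0.061  0.081] [ 0.449 -0.07   0.06 ] [ 0.498 -0.051  0.097]
side -0.04 44 [ 0.491 -0.041  0.084] [ 0.454 -0.049  0.06 ] [ 0.499 -0.03   0.096]
side -0.02 56 [ 0.491 -0.017  0.086] [ 0.453 -0.03   0.06 ] [ 0.5   -0.011  0.097]
side -0.0 78 [ 0.475 -0.005  0.081] [ 0.456 -0.01   0.06 ] [0.5   0.007 0.097]
side 0.02 33 [0.481 0.026 0.09 ] [0.462 0.013 0.06 ] [0.5   0.03  0.097]
side 0.04 68 [0.47  0.04  0.091] [0.462 0.03  0.06 ] [0.498 0.05  0.095]
side 0.06 74 [0.474 0.06  0.092] [0.463 0.05  0.061] [0.5   0.07  0.095]
side 0.08 141 [0.482 0.084 0.081] [0.466 0.07  0.06 ] [0.499 0.09  0.096]
side 0.1 5 [0.471 0.091 0.07 ] [0.471 0.09  0.063] [0.474 0.091 0.085]
```

View pics/both.png

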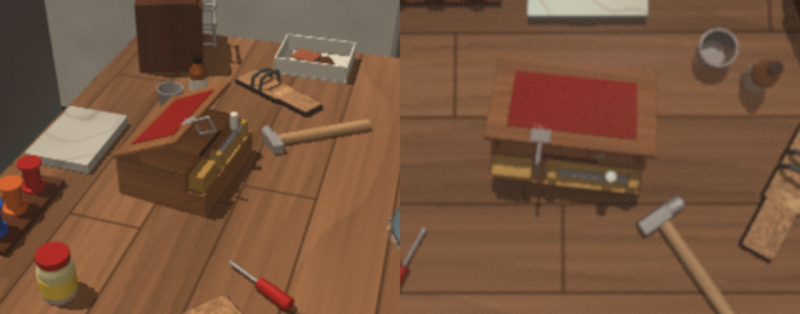

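View pics/top0.png

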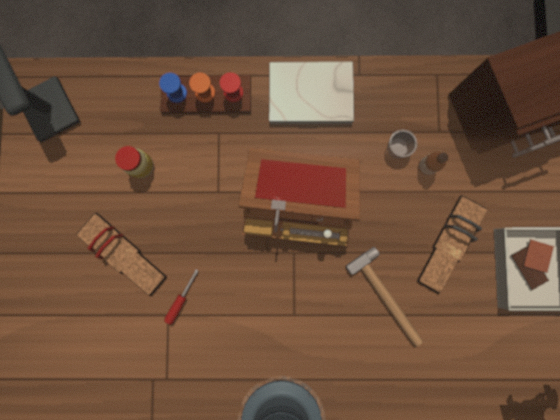

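The pictures show the chest at the centre with its lid open about 0.46 rad. In the top view the white knob is at (328,234), the keeper around (258,228) and the loop at (278,205). The yaw estimates agree at about -0.113 rad. The knob is at chest x = -0.101 m and z = 0.132 m, which fits the given sizes.

```bash
cat >> h.py <<'E'
yaw=-0.113; ex=np.array([np.cos(yaw),np.sin(yaw)]); ey=np.array([-np.sin(yaw),np.cos(yaw)])
def st(s,t,z): return np.r_[s*ex+t*ey,z]
def where():
    s=state(); p=s["ee_pos"]; print("t",round(s["t"],2),"s,t,z",(p[:2]@ex).round(4),(p[:2]@ey).round(4),p[2].round(4),"F",(s["ft_force"][:2]@ex).round(1),(s["ft_force"][:2]@ey).round(1),s["ft_force"][2].round(1),"w",s["width"].round(3))
    return s
def go(s_,t_,z_):
    s=where(); A=R.from_rotvec(s["tcp_rot"]); T=R.from_euler("z",yaw)*R.from_euler("x",np.pi)
    print("turn",(np.degrees((A.inv()*T).as_rotvec())/5).round(2),"shift",(A.inv().apply(st(s_,t_,z_)-s["ee_pos"])/.03).round(2))
E
python3 -c "
from h import *
go(.52,0,.21)"
```

```text
Traceback (most recent call last):
  File "h.py", line 16, in go
    s=where(); A=R.from_rotvec(s["tcp_rot"]); T=R.from_euler("z",yaw)*R.from_euler("x",np.pi)
  File "h.py", line 13, in where
    s=state(); p=s["ee_pos"]; print("t",round(s["t"],2),"s,t,z",(p[:2]@ex).round(4),(p[:2]@ey).round(4),p[2].round(4),"F",(s["ft_force"][:2]@ex).round(1),(s["ft_force"][:2]@ey).round(1),s["ft_force"][2].round(1),"w",s["width"].round(3))
                                                                                                                                                                                                                        ^^^^^^^^^^^^^^^^
AttributeError: 'float' object has no attribute 'round'
```

```bash
sed -i 's/s\["width"\].round(3)/round(s["width"],3)/' h.py
python3 -c "
from h import *
go(.52,0,.21)"
```

```text
t 0.6 s,t,z 0.2506 -0.5998 0.2313 F -0.4 -0.0 0.3 w 0.086
turn [ 0.   -0.    4.54] shift [ 15.99 -14.98   0.71]
```

move_arm --series '[[[0, 0, 4.5], [16, -15, 0.7], 0], [[0, 0, 4.5], [16, -15, 0.7], 0], [[0, 0, 4.5], [16, -15, 0.7], 0], [[0, 0, 4.5], [16, -15, 0.7], 0], [[0, 0, 4.5], [16, -15, 0.7], 0], [[0, 0, 4.5], [16, -15, 0.7], 0], [[0, 0, 4.5], [16, -15, 0.7], 0], [[0, 0, 4.5], [16, -15, 0.7], 0], [[0, 0, 4.5], [16, -15, 0.7], 0], [[0, 0, 4.5], [16, -15, 0.7], 0], [[0, 0, 4.5], [16, -15, 0.7], 0], [[0, 0, 4.5], [16, -15, 0.7], 0]]'

```text
t: 1.6
ee_pos: [0.4363, -0.1935, 0.2159]
tcp_rot: [3.136, -0.173, 0.002]
ft_force: [0.8, -0.3, -0.3]
width: 0.0001
```

```bash
python3 -c "
from h import *
go(.52,0,.21)"
```

```text
t 1.6 s,t,z 0.4554 -0.143 0.2159 F 0.8 -0.2 -0.3 w 0.0
turn [ 0.01 -0.01  0.03] shift [ 2.17 -4.76  0.2 ]
```

move_arm --series '[[[0, 0, 0], [2, -4.3, 0.2], 0], [[0, 0, 0], [2, -4.3, 0.2], 0], [[0, 0, 0], [2, -4.3, 0.2], 0], [[0, 0, 0], [2, -4.3, 0.2], 0], [[0, 0, 0], [2, -4.3, 0.2], 0], [[0, 0, 0], [2, -4.3, 0.2], 0]]'

```text
t: 2.1
ee_pos: [0.5098, -0.0721, 0.2095]
tcp_rot: [-3.137, 0.167, -0.0]
ft_force: [0.1, -0.4, -0.0]
width: -0.0003
```

```bash
python3 -c "
from h import *
go(.52,0,.17)"
```

```text
t 2.1 s,t,z 0.5147 -0.0141 0.2095 F 0.1 -0.4 -0.0 w -0.0
turn [-0.   -0.    0.08] shift [ 0.18 -0.47  1.32]
```

move_arm --series '[[[0, 0, 0], [0.1, -0.4, 0.6], 0], [[0, 0, 0], [0.1, -0.4, 1.1], 0], [[0, 0, 0], [0.1, -0.4, 1.4], 0], [[0, 0, 0], [0.1, -0.4, 1.6], 0], [[0, 0, 0], [0.1, -0.4, 1.8], 0], [[0, 0, 0], [0.1, -0.4, 2.0], 0], [[0, 0, 0], [0.1, -0.4, 2.2], 0], [[0, 0, 0], [0.1, -0.4, 2.4], 0], [[0, 0, 0], [0.1, -0.4, 2.6], 0], [[0, 0, 0], [0.1, -0.4, 2.8], 0], [[0, 0, 0], [0.1, -0.4, 2.8], 0]]'

```text
t: 3.02
ee_pos: [0.5127, -0.0618, 0.1239]
tcp_rot: [-3.137, 0.172, 0.003]
ft_force: [-0.9, -0.3, 0.2]
width: -0.0002
```

```bash
python3 -c "
from h import *
go(.52,0,.10)"
```

```text
t 3.02 s,t,z 0.5164 -0.0036 0.1239 F -0.9 -0.4 0.2 w -0.0
turn [-0.    0.02  0.04] shift [ 0.12 -0.12  0.8 ]
```

move_arm --series '[[[0, 0, 0], [0, 0, 0.15], 0], [[0, 0, 0], [0, 0, 0.3], 0], [[0, 0, 0], [0, 0, 0.4], 0], [[0, 0, 0], [0, 0, 0.5], 0], [[0, 0, 0], [0, 0, 0.57], 0], [[0, 0, 0], [0, 0, 0.64], 0], [[0, 0, 0], [0, 0, 0.64], 0]]'

```text
t: 3.6
ee_pos: [0.5135, -0.0619, 0.1057]
tcp_rot: [-3.137, 0.172, 0.0]
ft_force: [-0.6, -0.0, 0.1]
width: 0.0003
```

```bash
python3 -c "
from h import *
go(.52,0,.10)
P=cloud('top')[1]
im,_=get_image('side');cv2.imwrite('pics/side1.png',cv2.resize(im[130:270,190:370,::-1],(720,560)))
s=P[...,:2]@ex;t=P[...,:2]@ey
for a in np.arange(.48,.66,.02):
  m=(abs(s-a)<.01)&(t>-.1)&(t<.13);print(a.round(2),m.sum(),np.nanmedian(P[m][:,2]).round(3))
"
```

```text
t 3.6 s,t,z 0.5172 -0.0036 0.1057 F -0.6 -0.1 0.1 w 0.0
turn [-0.    0.    0.04] shift [ 0.09 -0.12  0.19]
0.48 1353 0.492
0.5 1344 0.485
0.52 1148 0.466
0.54 933 0.455
0.56 360 0.105
0.58 271 0.104
0.6 288 0.103
0.62 452 0.101
0.64 756 0.1
0.66 137 0.098
```

View pics/side1.png

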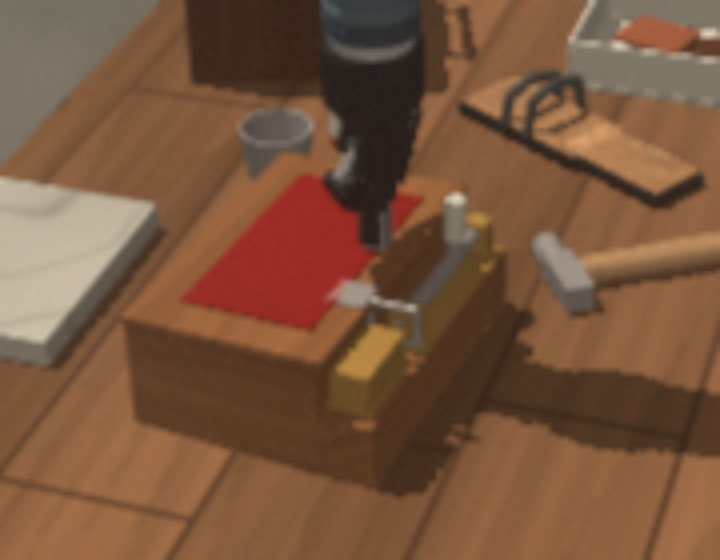

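The lid has come down with the fingers and is nearly shut. The loop hangs at about (400,320), between the bolt and the keeper. I'll press the last few millimetres gently.

move_arm --series '[[[0, 0, 0], [0, 0, 0.05], 0], [[0, 0, 0], [0, 0, 0.1], 0], [[0, 0, 0], [0, 0, 0.13], 0], [[0, 0, 0], [0, 0, 0.16], 0], [[0, 0, 0], [0, 0, 0.16], 0], [[0, 0, 0], [0, 0, 0.16], 0]]'

```text
t: 4.2
ee_pos: [0.5139, -0.0619, 0.1021]
tcp_rot: [3.137, -0.172, 0.0]
ft_force: [-1.4, -0.0, 5.4]
width: -0.0002
```

```bash
python3 -c "
from h import *
go(.52,0,.10)"
```

```text
t 4.2 s,t,z 0.5176 -0.0036 0.1021 F -1.4 -0.2 5.4 w -0.0
turn [ 0.   -0.    0.04] shift [ 0.08 -0.12  0.07]
```

move_arm --series '[[[0, 0, 0], [0, 0, 0.03], 0], [[0, 0, 0], [0, 0, 0.06], 0], [[0, 0, 0], [0, 0, 0.09], 0], [[0, 0, 0], [0, 0, 0.09], 0], [[0, 0, 0], [0, 0, 0.09], 0], [[0, 0, 0], [0, 0, 0.09], 0], [[0, 0, 0], [0, 0, 0.09], 0]]'

```text
t: 4.78
ee_pos: [0.5138, -0.0619, 0.1001]
tcp_rot: [3.136, -0.172, -0.0]
ft_force: [-3.1, 0.5, 10.6]
width: -0.0003
```

```bash
python3 -c "
from h import *
go(.52,0,.10)"
```

```text
t 4.78 s,t,z 0.5175 -0.0036 0.1001 F -3.2 0.2 10.6 w -0.0
turn [0.01 0.   0.04] shift [ 0.09 -0.12  0.  ]
```

move_arm --series '[[[0, 0, 0], [0, 0, -0.8], 0], [[0, 0, 0], [0, 0, -2], 0], [[0, 0, 0], [0, 0, -2.2], 0], [[0, 0, 0], [-0.8, 1.3, -2.2], 0], [[0, 0, 0], [-1.6, 2.6, -2.2], 0], [[0, 0, 0], [-1.7, 2.9, -2.2], 0], [[0, 0, 0], [-1.7, 2.9, -2.2], 0], [[0, 0, 0], [-1.7, 2.9, -2.2], 0]]'

```text
t: 5.45
ee_pos: [0.4528, -0.1441, 0.1645]
tcp_rot: [3.136, -0.178, 0.001]
ft_force: [0.1, 1.2, -1.0]
width: 0.0003
```

```bash
python3 -c "
from h import *
go(.467,-.088,.104)
im,S=cloud('side');cv2.imwrite('pics/side2.png',cv2.resize(im[130:270,190:370,::-1],(720,560)))
P=np.vstack([S.reshape(-1,3),cloud('top')[1].reshape(-1,3)])
s=P[...,:2]@ex;t=P[...,:2]@ey
for a in np.arange(.5,.66,.02):
  m=(abs(s-a)<.01)&(t>-.1)&(t<.13)&(P[:,2]<.15)&(P[:,2]>.09);print(a.round(2),m.sum(),np.nanmedian(P[m][:,2]).round(4))
m=(P[:,2]>.108)&(P[:,2]<.137)&(abs(s-.47)<.02)&(t>-.068)&(t<0);print(m.sum(),s[m].min(),s[m].max(),t[m].min(),t[m].max())
"
```

```text
t 5.45 s,t,z 0.4661 -0.0921 0.1645 F -0.0 1.2 -1.0 w 0.0
turn [ 0. -0. -0.] shift [ 0.03 -0.14  2.02]
0.5 1061 0.104
0.52 1110 0.1044
0.54 1089 0.104
0.56 1079 0.1035
0.58 1066 0.103
0.6 1062 0.1024
0.62 1029 0.1012
0.64 1037 0.1001
0.66 197 0.0986
44 0.46520073590634214 0.48343403677467883 -0.058759864440181844 -0.038842832641325355
```

View pics/side2.png

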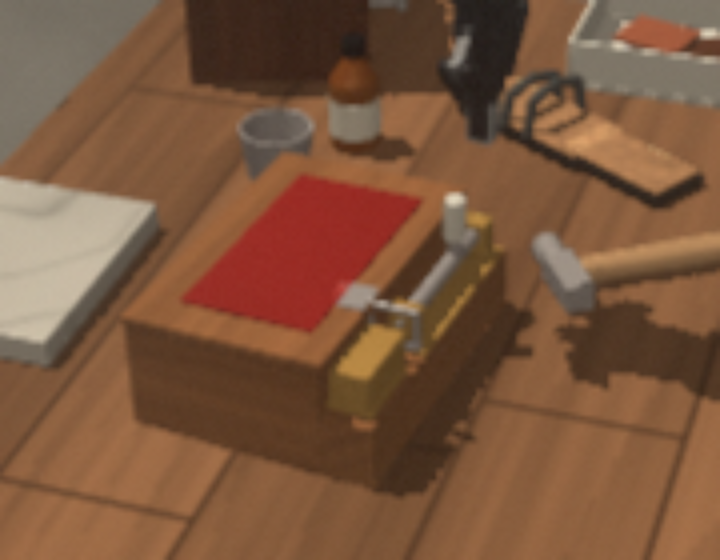

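The lid sits on its seal about 4 mm proud, and the bolt is still drawn back. The knob is at (455,218) and the fingers are beside it on the -y side. I'll lower them there.

move_arm --series '[[[0, 0, 0], [0, 0, 0.8], 0], [[0, 0, 0], [0, 0, 1.6], 0], [[0, 0, 0], [0, 0, 2], 0], [[0, 0, 0], [0, 0, 2], 0], [[0, 0, 0], [0, -0.15, 2], 0], [[0, 0, 0], [0, -0.25, 2], 0], [[0, 0, 0], [0, -0.25, 2], 0], [[0, 0, 0], [0, -0.25, 2], 0]]'

```text
t: 6.22
ee_pos: [0.4556, -0.1348, 0.1059]
tcp_rot: [3.137, -0.17, 0.004]
ft_force: [0.1, 0.7, -0.3]
width: -0.0001
```

```bash
python3 -c "
from h import *
where()"
```

```text
t 6.22 s,t,z 0.4679 -0.0826 0.1059 F 0.1 0.7 -0.3 w -0.0
```

move_arm --series '[[[0, 0, 0], [0, -0.1, 0], 0], [[0, 0, 0], [0, -0.2, 0], 0], [[0, 0, 0], [0, -0.3, 0], 0], [[0, 0, 0], [0, -0.4, 0], 0], [[0, 0, 0], [0, -0.5, 0], 0], [[0, 0, 0], [0, -0.6, 0], 0], [[0, 0, 0], [0, -0.7, 0], 0], [[0, 0, 0], [0, -0.8, 0], 0], [[0, 0, 0], [0, -0.9, 0], 0], [[0, 0, 0], [0, -1.0, 0], 0], [[0, 0, 0], [0, -1.0, 0], 0], [[0, 0, 0], [0, -1.0, 0], 0]]'

```text
t: 7.22
ee_pos: [0.4579, -0.106, 0.105]
tcp_rot: [3.136, -0.173, 0.001]
ft_force: [-0.7, -3.5, 3.4]
width: 0.0
```

```bash
python3 -c "
from h import *
go(.468,-.04,.105)
im,S=cloud('side');cv2.imwrite('pics/side3.png',cv2.resize(im[130:270,190:370,::-1],(720,560)))
"
```

```text
t 7.22 s,t,z 0.4669 -0.0537 0.105 F -0.3 -3.6 3.4 w 0.0
turn [ 0.01 -0.01  0.03] shift [ 0.04 -0.46 -0.  ]
```

View pics/side3.png

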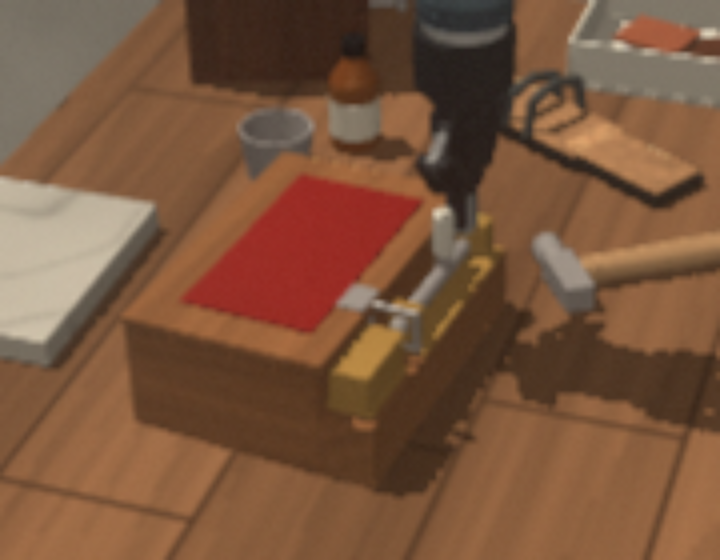

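The bolt slides with about 3.5 N and its tip is at the loop, at about (405,322). I'll continue in small steps.

move_arm --series '[[[0, 0, 0], [0, -0.05, 0], 0], [[0, 0, 0], [0, -0.1, 0], 0], [[0, 0, 0], [0, -0.15, 0], 0], [[0, 0, 0], [0, -0.2, 0], 0], [[0, 0, 0], [0, -0.25, 0], 0], [[0, 0, 0], [0, -0.3, 0], 0], [[0, 0, 0], [0, -0.35, 0], 0], [[0, 0, 0], [0, -0.4, 0], 0], [[0, 0, 0], [0, -0.4, 0], 0]]'

```text
t: 8.02
ee_pos: [0.459, -0.0959, 0.105]
tcp_rot: [3.134, -0.176, 0.001]
ft_force: [-0.2, -6.5, 3.6]
width: -0.0002
```

```bash
cat > m.py <<'E'
from h import *
where()
P=np.vstack([cloud('side')[1].reshape(-1,3),cloud('top')[1].reshape(-1,3)])
s=P[...,:2]@ex;t=P[...,:2]@ey
for a in (.53,.56,.60,.64):
  m=(abs(s-a)<.012)&(t>.0)&(t<.13)&(P[:,2]<.15)&(P[:,2]>.09);print(a,m.sum(),np.nanmedian(P[m][:,2]).round(4))
E
python3 m.py
```

```text
t 8.02 s,t,z 0.4669 -0.0436 0.105 F 0.5 -6.5 3.6 w -0.0
0.53 762 0.1018
0.56 752 0.1017
0.6 731 0.1015
0.64 713 0.0998
```

move_arm --series '[[[0, 0, 0], [0, -0.04, 0], 0], [[0, 0, 0], [0, -0.08, 0], 0], [[0, 0, 0], [0, -0.12, 0], 0], [[0, 0, 0], [0, -0.16, 0], 0], [[0, 0, 0], [0, -0.2, 0], 0], [[0, 0, 0], [0, -0.2, 0], 0]]'

```text
t: 8.62
ee_pos: [0.4598, -0.0891, 0.105]
tcp_rot: [3.135, -0.174, 0.001]
ft_force: [-0.6, -6.4, 4.1]
width: 0.0002
```

```bash
python3 m.py
```

```text
t 8.62 s,t,z 0.4669 -0.0367 0.105 F 0.1 -6.4 4.1 w 0.0
0.53 751 0.1019
0.56 749 0.1017
0.6 736 0.1014
0.64 724 0.0998
```

move_arm --series '[[[0, 0, 0], [0, -0.03, 0], 0], [[0, 0, 0], [0, -0.06, 0], 0], [[0, 0, 0], [0, -0.09, 0], 0], [[0, 0, 0], [0, -0.12, 0], 0], [[0, 0, 0], [0, -0.12, 0], 0]]'

```text
t: 9.13
ee_pos: [0.4602, -0.0857, 0.105]
tcp_rot: [3.135, -0.174, 0.001]
ft_force: [-0.3, -6.9, 3.5]
width: -0.0002
```

move_arm --series '[[[0, 0, 0], [0, -0.03, 0], 0], [[0, 0, 0], [0, -0.06, 0], 0], [[0, 0, 0], [0, -0.06, 0], 0]]'

```text
t: 9.38
ee_pos: [0.4603, -0.084, 0.105]
tcp_rot: [3.135, -0.174, 0.001]
ft_force: [0.1, -5.7, 3.7]
width: 0.0002
```

move_arm --series '[[[0, 0, 0], [0, -0.03, 0], 0], [[0, 0, 0], [0, -0.06, 0], 0], [[0, 0, 0], [0, -0.09, 0], 0], [[0, 0, 0], [0, -0.09, 0], 0]]'

```text
t: 9.72
ee_pos: [0.4607, -0.0812, 0.105]
tcp_rot: [3.135, -0.174, 0.001]
ft_force: [-0.3, -5.7, 3.2]
width: 0.0
```

move_arm --series '[[[0, 0, 0], [0, -0.03, 0], 0], [[0, 0, 0], [0, -0.06, 0], 0], [[0, 0, 0], [0, -0.06, 0], 0]]'

```text
t: 9.97
ee_pos: [0.4609, -0.0794, 0.105]
tcp_rot: [3.135, -0.174, 0.001]
ft_force: [0.0, -6.3, 3.3]
width: -0.0001
```

move_arm --series '[[[0, 0, 0], [0, -0.03, 0], 0], [[0, 0, 0], [0, -0.06, 0], 0], [[0, 0, 0], [0, -0.09, 0], 0], [[0, 0, 0], [0, -0.09, 0], 0]]'

```text
t: 10.3
ee_pos: [0.4611, -0.0767, 0.105]
tcp_rot: [3.135, -0.174, 0.001]
ft_force: [-0.0, -6.1, 3.4]
width: -0.0004
```

move_arm --series '[[[0, 0, 0], [0, -0.03, 0], 0], [[0, 0, 0], [0, -0.06, 0], 0], [[0, 0, 0], [0, -0.06, 0], 0]]'

```text
t: 10.55
ee_pos: [0.4612, -0.0761, 0.105]
tcp_rot: [3.133, -0.175, 0.001]
ft_force: [-0.5, -8.9, 3.4]
width: 0.0002
```

```bash
python3 m.py
```

```text
t 10.55 s,t,z 0.4669 -0.0236 0.105 F 0.5 -8.9 3.4 w 0.0
0.53 698 0.102
0.56 755 0.1016
0.6 740 0.1014
0.64 712 0.0999
```

Progress has slowed while the force rises from 6 N to 9 N, so the tip is on the buffer. I'm aiming for about 15 N.

move_arm --series '[[[0, 0, 0], [0, -0.02, 0], 0], [[0, 0, 0], [0, -0.04, 0], 0], [[0, 0, 0], [0, -0.05, 0], 0], [[0, 0, 0], [0, -0.05, 0], 0], [[0, 0, 0], [0, -0.05, 0], 0]]'

```text
t: 11.07
ee_pos: [0.4612, -0.0757, 0.105]
tcp_rot: [3.132, -0.177, 0.001]
ft_force: [-0.9, -11.2, 4.0]
width: 0.0001
```

move_arm --series '[[[0, 0, 0], [0, -0.02, 0], 0], [[0, 0, 0], [0, -0.04, 0], 0], [[0, 0, 0], [0, -0.06, 0], 0], [[0, 0, 0], [0, -0.07, 0], 0], [[0, 0, 0], [0, -0.07, 0], 0], [[0, 0, 0], [0, -0.07, 0], 0]]'

```text
t: 11.57
ee_pos: [0.4613, -0.0751, 0.1051]
tcp_rot: [3.131, -0.178, 0.001]
ft_force: [-0.2, -13.0, 4.8]
width: 0.0001
```

move_arm --series '[[[0, 0, 0], [0, -0.03, 0], 0], [[0, 0, 0], [0, -0.06, 0], 0], [[0, 0, 0], [0, -0.07, 0], 0], [[0, 0, 0], [0, -0.07, 0], 0], [[0, 0, 0], [0, -0.07, 0], 0], [[0, 0, 0], [0, -0.07, 0], 0]]'

```text
t: 12.07
ee_pos: [0.4614, -0.0744, 0.1051]
tcp_rot: [3.129, -0.179, 0.0]
ft_force: [-1.6, -15.0, 4.2]
width: -0.0003
```

15 N at the knob, held for over 0.3 s. Now I'll back off and lift clear.

move_arm --series '[[[0, 0, 0], [0, 0.1, 0], 0], [[0, 0, 0], [0, 0.2, 0], 0], [[0, 0, 0], [0, 0.5, 0], 0], [[0, 0, 0], [0, 0.9, 0], 0], [[0, 0, 0], [0, 1, -0.5], 0], [[0, 0, 0], [0, 1, -1.5], 0], [[0, 0, 0], [0, 1, -2.5], 0], [[0, 0, 0], [-1, 2.5, -3], 0], [[0, 0, 0], [-1, 3.5, -3], 0], [[0, 0, 0], [-1, 3.5, -3], 0], [[0, 0, 0], [-1, 3.5, -3], 0]]'

```text
t: 12.98
ee_pos: [0.419, -0.1697, 0.1942]
tcp_rot: [-3.135, 0.18, 0.001]
ft_force: [0.4, 1.2, -0.4]
width: -0.0
```

```bash
python3 m.py; python3 -c "
from h import *
im,S=cloud('side');cv2.imwrite('pics/side4.png',cv2.resize(im[130:270,190:370,::-1],(720,560)))
P=np.vstack([S.reshape(-1,3),cloud('top')[1].reshape(-1,3)])
s=P[...,:2]@ex;t=P[...,:2]@ey
m=(P[:,2]>.112)&(P[:,2]<.137)&(abs(s-.47)<.02)&(abs(t)<.06);print(m.sum(),t[m].min(),t[m].max())"
```

```text
t 12.98 s,t,z 0.4355 -0.1214 0.1942 F 0.2 1.2 -0.4 w -0.0
0.53 759 0.1018
0.56 739 0.1017
0.6 734 0.1014
0.64 720 0.0999
96 -0.006945816021387088 0.01291994747296641
```

View pics/side4.png

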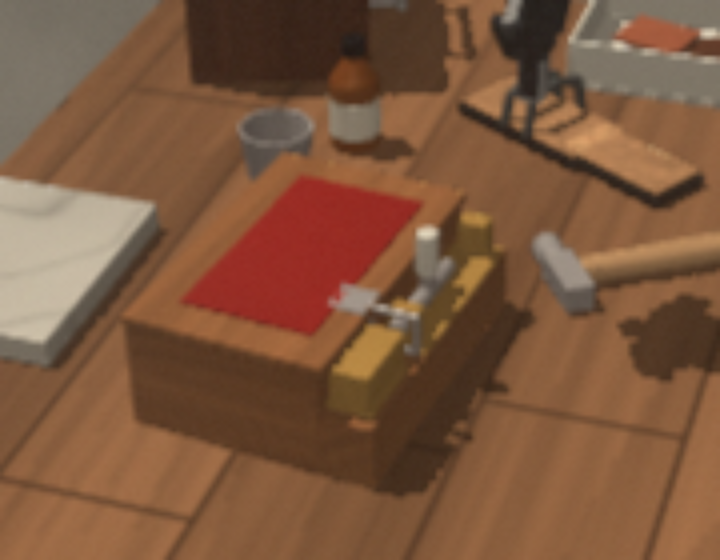

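The knob is now at (428,250). It has travelled about 53 mm, so the tip is roughly 25–33 mm inside the keeper. The lid is flat and the gripper is clear of everything.

```bash
python3 -c "
from rig import *
print(hand_in())"
```

```text
the job is handed in; nothing more can be done
None
```

I pressed the lid onto its seal, pushed the bolt through the loop into the buffer, let go and handed the job in after about 13 s of robot time. `hand_in()` gives no verdict, so I don't know the official result.

- **Lid pressing:** I pressed it down with shut fingers, reaching about 10.6 N. On release it settled about 4 mm proud, with the bolt still drawn back.
- **Bolt and buffer:** sliding took about 6 N until the force began climbing at the buffer. I eased it up to 15 N at the knob and held it there. Taking off about 6 N of friction leaves roughly 9 N on the buffer, well under the 25 N limit.
- **Last checks:** after I backed off, the knob had travelled about 53 mm, which puts the tip roughly 25–33 mm inside the keeper. The gripper was clear of everything, and the bottle, cup, hammer and dark-strapped sandal visible in the last picture looked undisturbed. I did not look again at the jar, the awl or the red-strapped sandal.
- **Small disagreements:** the lid's depth readings run about 1.8 mm high at the front, within the 2 mm calibration error. They stayed the same for the last 20 mm or so of bolt travel, so I took the lid as flush. The wrist also showed 3–4 N upward while pushing, which I put down to rubbing against the knob. The force remaining on the buffer after letting go could not be measured directly.

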